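# Cull the twin plum, lid the crock, lift the cover alone

## Task

One plum in the stoneware crock is a twin, two grown together: take it out and lay it on the small saucer, leaving the other four in the crock. Then carry the two nested lids over by the wooden stem, lower them together onto the crock until the inner lid sits on its ledge and the cover on the rim, and let go. Last, take the cover by its collar, lift it alone straight up, leaving the inner lid undisturbed, and finish while still holding it level about 12 cm above where it sat, so that I can spray the inner lid; drop nothing and leave the things round about where they are.

Things in the scene. Friction and masses are not known exactly. Their poses are not given: they have to be found in the camera images.
- crock: Round open stoneware crock, 132 outside, 50 high, 1.2 kg. Origin: centre of its underside, z up. Inner floor at z 8, 104 across inside; a ledge at z 36 runs round the inside, above it the bore is 116 across up to the rim at z 50. It can stand at any yaw.
- twin_plum: The misshapen plum: two plums grown together, 33 long (x), 19 wide (y), 18 high, 20 g; starts flat on the crock's floor, 23 from the crock's centre, its long axis roughly along the crock's radius; both its sides are clear of other plums for fingers 25 thick, the good plums stand at least 10 apart. Origin: centre of its underside.
- plum_a: A good single round plum, 20 across, 18 high, loose on the crock's floor. Origin: centre of its underside.
- plum_b: A good single round plum, 20 across, 19 high, loose on the crock's floor. Origin: centre of its underside.
- plum_c: A good single round plum, 20 across, 18 high, loose on the crock's floor. Origin: centre of its underside.
- plum_d: A good single round plum, 20 across, 18 high, loose on the crock's floor. Origin: centre of its underside.
- inner_lid: Wooden inner lid, 0.1 kg: disc 110 across, 7 thick, with an upright round stem 24 across up its middle to z 62. Origin: centre of its underside, z up. It fits on the crock's ledge (origin then at crock z 36). It starts flat on the table under the outer lid, its stem standing out through the outer lid's collar.
- outer_lid: Stoneware cover, 0.22 kg: 148 across, skirt 142 inside and 14 deep, plate top at z 19.5, round collar 44 outside from z 20 to 34, bore 30 round the stem. Origin: centre of the skirt's lower edge. At the start, and when both sit on the crock (crock z 36), it is level with the inner lid's origin. Lifted by the stem, the inner lid first rises 7 alone, then carries the cover.
- saucer: Small flat stoneware saucer, 84 across, rim at z 10, inside flat at z 4 out to 72 across, loose on the table, 0.2 kg. Origin: centre of its underside.
- spray_bottle: White spray bottle, 240 high, standing beyond the wash tub; leave it. Origin: underside.
- salt_jar: Jar with a red cap, 45 across, 106 high, standing beyond the wash tub; leave it. Origin: underside.
- marker_black: Marker pen with black ends, 130 long, lying beside the wash tub; leave it. Origin: underside.

How it is judged (in metres and radians):
On the way, in this order (a step that is already met when the one before it is completed fails the run):
1. the twin plum lies on the saucer, let go (horizontal distance between twin_plum and saucer below 0.034 m and z of twin_plum in the frame of saucer between 0.001 and 0.028 m and contact force between the fingers and twin_plum below 0.1 N and linear speed of twin_plum below 0.03 m/s), for 0.2 s.
2. both lids sit on the crock, the inner lid on its ledge and the cover on the rim, let go (horizontal distance between inner_lid and crock below 0.0045 m and z of inner_lid in the frame of crock between 0.033 and 0.0385 m and angle between each of inner_lid, outer_lid's own z axis and vertical below 0.03 rad and horizontal distance between outer_lid and crock below 0.009 m and z of outer_lid in the frame of crock between 0.033 and 0.039 m and contact force between the fingers and inner_lid below 0.1 N and contact force between the fingers and outer_lid below 0.1 N), for 0.2 s.
At the end, for the whole second after the job is handed in: Twin on the saucer (within 34 mm of centre), four plums in the crock; inner lid flat on its ledge (within 4.5 mm of centre, 3 mm of height), untouched; the cover held by the fingers alone, still, level within 8 degrees, 8 to 20 cm above its seat, within 5 cm of straight above the crock (horizontal distance between twin_plum and saucer below 0.034 m and z of twin_plum in the frame of saucer between 0.001 and 0.028 m and horizontal distance between each of plum_a, plum_b, plum_c, plum_d, outer_lid and crock below 0.05 m and z of plum_a in the frame of crock between 0.004 and 0.032 m and z of plum_b in the frame of crock between 0.004 and 0.032 m and z of plum_c in the frame of crock between 0.004 and 0.032 m and z of plum_d in the frame of crock between 0.004 and 0.032 m and horizontal distance between inner_lid and crock below 0.0045 m and z of inner_lid in the frame of crock between 0.033 and 0.0385 m and angle between inner_lid's own z axis and vertical below 0.03 rad and z of outer_lid in the frame of crock between 0.116 and 0.236 m and angle between outer_lid's own z axis and vertical below 0.15 rad and linear speed of outer_lid below 0.03 m/s and contact force between the fingers and outer_lid above 1 N and contact force between outer_lid and inner_lid below 0.05 N and contact force between outer_lid and crock below 0.05 N and contact force between the fingers and inner_lid below 0.1 N and linear speed of inner_lid below 0.02 m/s); the arm keeps its last pose, push and grip.
It fails at once if the lids are parted by more than 8 mm while the inner lid is not seated on the crock's ledge, or the inner lid is lifted or shifted with the cover off (z of outer_lid in the frame of inner_lid above 0.008 m and (z of inner_lid in the frame of crock above 0.0395 m or z of inner_lid in the frame of crock below 0.032 m or horizontal distance between inner_lid and crock above 0.006 m)).
It fails at once if a good plum is lifted out of the crock (z of any of plum_a, plum_b, plum_c, plum_d in the frame of crock above 0.045 m).
It fails at once if the lids are let go more than 1 cm above their seat on the crock, or the twin plum more than 3 cm above the saucer ((contact force between the fingers and inner_lid below 0.1 N and contact force between the fingers and outer_lid below 0.1 N and z of inner_lid in the frame of crock above 0.046 m) or (contact force between the fingers and twin_plum below 0.1 N and z of twin_plum in the frame of saucer above 0.034 m)).
It fails at once if the crock is pushed or dragged by more than 3 cm (distance of crock from where it was at the start of the episode above 0.03 m).
It fails at once if the spray bottle, marker or salt jar is moved by more than 3 cm (distance of any of spray_bottle, salt_jar, marker_black from where it was at the start of the episode above 0.03 m).
It also fails if it takes over 56 s, if anything falls off the work surface, if the arm or the gripper's body presses on something with over 40 N, if the wrist force passes 120 N, or if a joint passes its speed limit or range.

## Robot

A 6-joint arm with a two-finger parallel gripper is mounted at the origin on the work surface; the furniture and walls round the work are solid. World frame = base frame: x ahead of the robot, y to its left, z up, the work surface at z = 0. Lengths are in mm, angles in degrees, forces in N, time in s.
With the tool pointing down it reaches from about 350 to 975 mm from the base axis. Payload 4.9 kg.
Tool frame: the origin (TCP) lies at the very end of the fingers, on their centre line; the grasp point (between the pads) lies behind it (r.tcp_to_grasp is the z of the grasp point in the tool frame, in mm); z points along the fingers, y is the direction in which the jaws open and shut (so a half turn about z gives the same grasp; the last joint's range is limited). The gripper opens to 85 mm and grips with 20 to 120 N. Pads are 22 mm wide; open, the fingers measure 114 mm over their backs; the gripper's body (76 mm by 85 mm) begins 54 mm behind the grasp point. The pads swing forward as they close: fully open they stand 13 mm farther back than shut.
Start: joints at [-6.818, 3.019, 92.412, -0, 84.569, -6.818], TCP at [624.981, 0.003, 231.304] pointing down, gripper open.
Joint ranges: [-172.51, 172.51], [-57.92, 126.97], [3.15, 148.05], [-58.71, 238.71], [5.1, 150.11], [-179.66, 179.66]. Speed limits (degrees/s): [147.25, 147.25, 180, 180, 180, 180].

## Interface

Orientations are given as [roll, pitch, yaw] about the fixed x, y, z axes, in that order (R = Rz(yaw) Ry(pitch) Rx(roll)).
In Python, from cell import r gives the robot as it stands. The module is installed in compiled form; this text tells all that it offers.
- The arm moves only by the tool apply_moves, never from a script. Its argument "series" is a list of rows, each an object with "linear": the shift along the tool's x, y, z scaled (see below), a list of three; "dr": the turn, a rotation vector about the tool's x, y, z scaled (see below), a list of three; "grip": the closure, from 0 (fully open) to 1 (shut). A call has exactly 8 rows; each row is the pose to reach, as a shift and turn from the pose commanded when the call began, along the tool's axes at that moment; what a row does not reach only later rows make up. The controller multiplies each number of a shift by 750 mm and each number of a turn by 45 degrees. A row lasts 1/8 s, in which the tool goes at most 62.5 mm and 10.7 degrees, less where a joint would pass 70% of its speed; a pose out of reach is approached as far as the arm can. A call with a number of a shift or a turn outside -1 to 1 is refused whole. A call with a gripper value outside its range is refused whole. The fingers move at their own pace and stop on an object; the grip force is fixed at half the most. Time passes only in rows, so rows that repeat a pose let the fingers close, or fill a call up. It gives the time, the measured TCP pose, the force and the opening at its end, in the units of the state.
- r.state(): the state, without advancing time (a new reading comes with each control period).
- r.camera(name): name is "scene" or "side" or "wrist"; returns the picture (384x512x3 uint8, red, green, blue); there is no depth.
- r.camera_model(name): a dict with "fx", "fy", "cx", "cy" (pixels), "world_from_camera" (4x4, takes a point from camera to world coordinates). Camera axes: x right, y down, z forward; pixel columns grow to the right and rows downward; lengths in mm; the calibration is good to about 2 mm. A picture is of the moment at which its call begins: read the wrist's pose just before it. camera_model takes no time and is no camera call; for the wrist camera it gives the pose at the moment of the call.
- r.hand_in(): hands the job in, once; it reports no verdict.
Trained networks look in the newest picture that a camera, given by its name, has taken for a name from the list of things; names that differ only in an ending like _2 or _b are one class to them, and where a whole thing is asked for, a point or a joint stands for the part that bears it (a point fixed in the world has none). Each returns a list of dicts, best first, with "confidence" (0 to 1); they miss things now and then, are a little off and sometimes report something else, mostly with a low value. They report only what shows in the picture. A call takes as long as a camera call.
- r.recognise(camera, target): "uv" ([column, row] in pixels, amid what is visible of it).
- r.spot_point(camera, target): "uv" ([column, row] in pixels: a listed point, or the origin of a listed thing).
The state is a dict: "clock": time; "joint_positions": joint angles; "qvel": joint speeds; "effort": joint torques, N m; "eef_pos": TCP position; "tool_rot": TCP orientation; "wrist_force": force on the tool from outside, world axes, zero at the start; "wrist_torque": the same for the moment, N m; "gripper_width": finger opening in mm.
Only numpy, scipy, OpenCV 4.12 (cv2) and the standard library are available. Lean on these libraries where they do the work, as an engineer would, in place of code of your own. Each camera call takes 0.05 s, during which the arm holds its last target.

## Working session

There is one attempt and no reset: what is moved stays moved. The work goes in short steps, Python scripts to look and compute and a tool call to move; the robot and the scene stay as the last step left them, time stands still between calls to the robot, and variables do not carry over. Pictures are saved under pics/ and viewed, and the job is handed in when it is done.

Besides the shell and the picture viewer there is one more tool, called after "Request:" as a command line: name --argument value ..., lists and objects as JSON in quotes. apply_moves: Moves the arm, as the interface text tells. Its arguments: {"type":"object","properties":{"series":{"type":"array"}},"required":["series"]}

```bash
mkdir -p pics
cat > h.py <<'E'
import numpy as np, cv2
from cell import r
def snap(c,n):
    im=r.camera(c); cv2.imwrite(f'pics/{n}.png',im[:,:,::-1]); return im
def ray(c,uv,z,m=None):
    m=m or r.camera_model(c); T=np.array(m['world_from_camera'])
    d=T[:3,:3]@np.array([(uv[0]-m['cx'])/m['fx'],(uv[1]-m['cy'])/m['fy'],1]); o=T[:3,3]
    return o+d*(z-o[2])/d[2]
def proj(c,p,m=None):
    m=m or r.camera_model(c); T=np.array(m['world_from_camera'])
    q=T[:3,:3].T@(np.array(p)-T[:3,3]); return np.array([m['fx']*q[0]/q[2]+m['cx'],m['fy']*q[1]/q[2]+m['cy']])
E
python3 - <<'E'
from h import *
np.set_printoptions(precision=1,suppress=True)
print(r.tcp_to_grasp, r.state())
for c in ['scene','side','wrist']:
    snap(c,c+'0'); m=r.camera_model(c); print(c,m['fx'],np.array(m['world_from_camera']))
    if c!='wrist' or 1:
        for t,z in [('crock',0),('twin_plum',8),('inner_lid',0),('outer_lid',0),('saucer',0)]:
            for d in r.spot_point(c,t)[:2]: print(t,d['confidence'],d['uv'],ray(c,d['uv'],z))
E
```

```text
-18.700000000000003 {'clock': 0.0, 'joint_positions': array([-6.8,  3.1, 92.5,  0. , 84.6, -6.8]), 'qvel': array([ 0.1,  0. ,  0. , -0. , -0.1,  0.1]), 'effort': array([  0. , -39.4, -37. ,  -0. ,   0. ,  -0. ]), 'eef_pos': array([624.4,   0.1, 230.1]), 'tool_rot': array([-179.9,   -0. ,   90. ]), 'wrist_force': array([-0.4, -0.2,  0.8]), 'wrist_torque': array([ 0.,  0., -0.]), 'gripper_width': 85.37314010972297}
scene 399.6303223153617 [[ -0.8  -0.5   0.3 217.8]
 [ -0.6   0.7  -0.5 381.2]
 [ -0.   -0.6  -0.8 792.5]
 [  0.    0.    0.    1. ]]
crock 0.96 [216.0, 304.9] [446.5 215.7   0. ]
twin_plum 0.58 [230.8, 305.6] [419.6 200.8   8. ]
inner_lid 0.72 [157.0, 247.4] [633.5 195.    0. ]
outer_lid 0.84 [161.2, 246.1] [628.3 187.2   0. ]
outer_lid 0.46 [161.2, 247.2] [626.4 189.1   0. ]
saucer 0.61 [165.3, 297.5] [539.3 265.9   0. ]
side 369.1501484371984 [[  -0.4    0.7   -0.7 1119.5]
 [   0.9    0.2   -0.3  183.6]
 [  -0.    -0.7   -0.7  658. ]
 [   0.     0.     0.     1. ]]
crock 0.92 [372.2, 197.4] [431.9 209.4   0. ]
twin_plum 0.54 [371.0, 188.8] [411.2 201.7   8. ]
inner_lid 0.64 [345.0, 260.1] [637.7 183.8   0. ]
inner_lid 0.26 [389.7, 202.4] [434.7 251.6   0. ]
outer_lid 0.86 [346.6, 256.2] [626.6 185.    0. ]
saucer 0.38 [166.7, 197.8] [ 605.5 -269.7    0. ]
wrist 314.48471228024215 [[  1.   -0.   -0.  624.4]
 [ -0.   -1.   -0.3  80.6]
 [ -0.    0.3  -1.  372.6]
 [  0.    0.    0.    1. ]]
```

View pics/scene0.png

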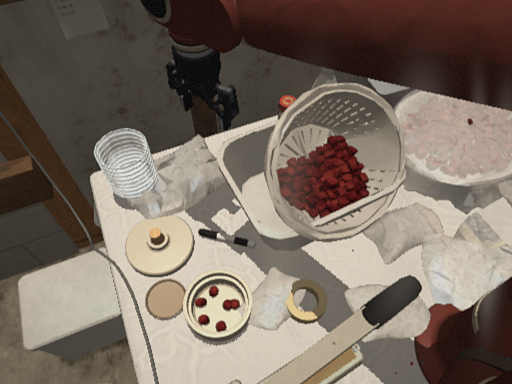

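View pics/side0.png

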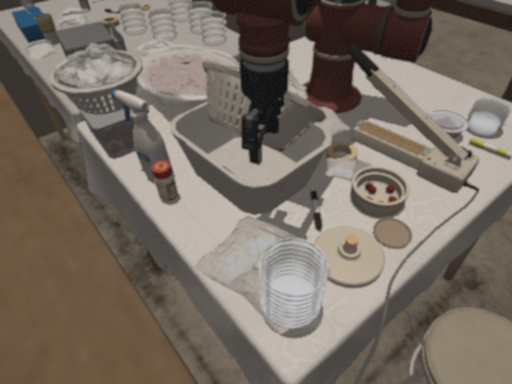

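View pics/wrist0.png

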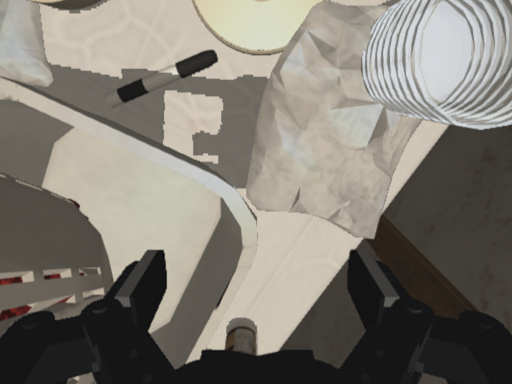

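The scene picture shows the crock at (217,305) with the twin at about (232,304), the saucer at (166,298), the lids at (160,245) and the marker at (226,238). Next I'll look from above with the wrist camera.

Request:
apply_moves --series '[{"linear": [0.06,-0.02,-0.05],"dr": [0,0,0],"grip": 0},{"linear": [0.12,-0.04,-0.093],"dr": [0,0,0],"grip": 0},{"linear": [0.18,-0.07,-0.093],"dr": [0,0,0],"grip": 0},{"linear": [0.24,-0.1,-0.093],"dr": [0,0,0],"grip": 0},{"linear": [0.3,-0.127,-0.093],"dr": [0,0,0],"grip": 0},{"linear": [0.333,-0.127,-0.093],"dr": [0,0,0],"grip": 0},{"linear": [0.333,-0.127,-0.093],"dr": [0,0,0],"grip": 0},{"linear": [0.333,-0.127,-0.093],"dr": [0,0,0],"grip": 0}]'

```text
clock: 1.9
eef_pos: [529.9, 249.2, 301.0]
tool_rot: [-180.0, 0.0, 90.0]
wrist_force: [-0.0, 0.0, -0.3]
gripper_width: 85.4
```

Run:
```python
from h import *
np.set_printoptions(precision=1,suppress=True)
s=r.state();print(s['eef_pos'],s['tool_rot'],s['clock'])
c='wrist'
im=snap(c,'w1'); m=r.camera_model(c); print(m)
for t,z in [('crock',0),('twin_plum',8),('plum_a',8),('inner_lid',0),('outer_lid',0),('saucer',0)]:
    for d in r.spot_point(c,t)[:5]: print(t,d['confidence'],d['uv'],ray(c,d['uv'],z))
cv2.imwrite('pics/w1b.png',cv2.resize(im[:,:,::-1],(800,600)))
```

```text
[529.9 249.2 301. ] [-180.    0.   90.] 1.9
{'fx': 314.48471228024215, 'fy': 314.48471228024215, 'cx': 256.63849764223784, 'cy': 190.05225096769445, 'world_from_camera': array([[  1. ,  -0. ,  -0. , 529.4],
       [ -0. ,  -1. ,  -0.3, 329.6],
       [ -0. ,   0.3,  -1. , 442.2],
       [  0. ,   0. ,   0. ,   1. ]])}
crock 0.89 [193.1, 166.7] [437.2 220.    0. ]
twin_plum 0.82 [180.8, 179.3] [420.  203.5   8. ]
plum_a 0.77 [172.3, 147.7] [411.7 249.3   8. ]
plum_a 0.62 [193.0, 143.2] [440.9 255.6   8. ]
plum_a 0.59 [211.1, 185.6] [463.1 193.9   8. ]
inner_lid 0.92 [325.9, 187.2] [631.1 188.7   0. ]
outer_lid 0.9 [321.9, 186.7] [625.2 189.6   0. ]
saucer 0.94 [259.8, 131.8] [533.5 270.3   0. ]
saucer 0.59 [182.3, 182.2] [419.7 197.1   0. ]
```

View pics/w1b.png

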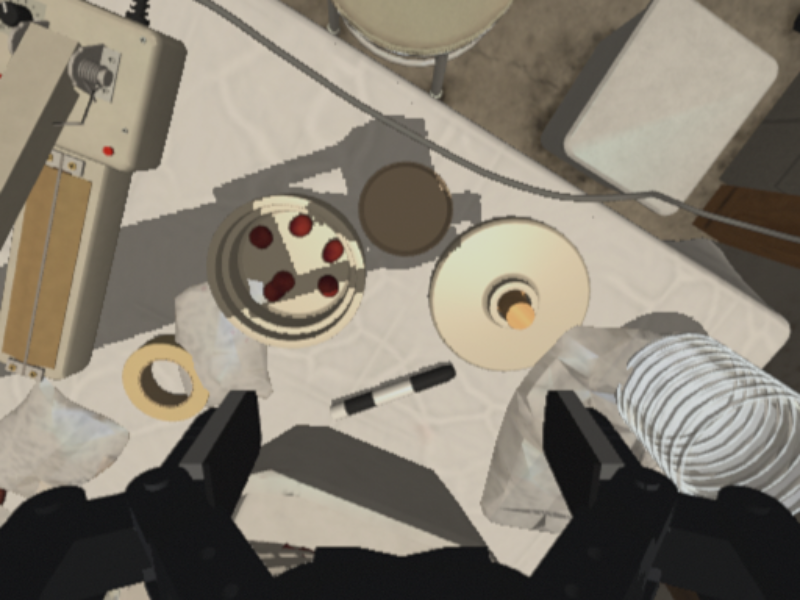

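Run:
```python
from h import *
np.set_printoptions(precision=1,suppress=True)
c='wrist'; k=.64
for n,p,z in [('rim',(286.5,270.5),50),('sauc',(406,209),10),('lid',(510,294),17),('stem',(521,316),62),('tw1',(284,281),17),('tw2',(273,292),17),('a',(261,237),17),('b',(300,226),17),('c',(333,250),17),('d',(328,286),17)]:
    print(n,ray(c,(p[0]*k,p[1]*k),z))
im=cv2.imread('pics/w1.png')
def circ(x,y,z,R,col):
    t=np.linspace(0,2*np.pi,90)
    pts=np.array([proj(c,(x+R*np.cos(a),y+R*np.sin(a),z)) for a in t]); cv2.polylines(im2,[np.int32(pts*2*8)],True,col,1,cv2.LINE_AA,3)
im2=cv2.resize(im,None,fx=2,fy=2)
a=ray(c,(183.4,173.1),50); circ(a[0],a[1],50,66,(0,255,0)); circ(a[0],a[1],8,52,(255,0,0)); circ(a[0],a[1],50,58,(0,255,255))
a=ray(c,(326.4,188.2),17); circ(a[0],a[1],17,74,(0,255,0)); circ(a[0],a[1],62,12,(0,255,255))
a=ray(c,(259.8,133.8),10); circ(a[0],a[1],10,42,(0,255,0))
cv2.imwrite('pics/w1o.png',im2[200:500,200:820])
```

```text
rim [434.4 224.3  50. ]
sauc [533.4 269.   10. ]
lid [628.  192.9  17. ]
stem [627.9 188.3  62. ]
tw1 [423.4 205.7  17. ]
tw2 [412.7 195.3  17. ]
a [406.4 245.9  17. ]
b [441.2 255.5  17. ]
c [468.9 234.1  17. ]
d [462.9 200.9  17. ]
```

View pics/w1o.png

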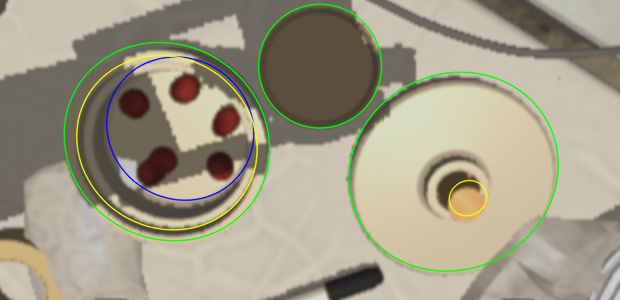

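Run:
```python
from h import *
np.set_printoptions(precision=1,suppress=True)
def tri(a,b):
    o=[];d=[]
    for c,uv in (('scene',a),('side',b)):
        p=ray(c,uv,0);q=ray(c,uv,100);o.append(p);d.append((q-p)/np.linalg.norm(q-p))
    A=np.stack([d[0],-d[1]],1);t=np.linalg.lstsq(A,o[1]-o[0],rcond=None)[0]
    return o[0]+t[0]*d[0],o[1]+t[1]*d[1]
print(tri((405,285),(360,58)))
print(tri((370,312),(375,72)))
for z in (0,40,100): print(ray('wrist',(83,200),z), ray('wrist',(48,12),z))
print(r.state()['joint_positions'])
```

```text
(array([177.4,  78.5, 236.9]), array([180.2,  95.9, 227.2]))
(array([198.6, 132.5, 209.5]), array([199.9, 140.7, 206. ]))
[269.  169.6   0. ] [268.8 419.3   0. ]
[292.6 184.1  40. ] [292.4 411.2  40. ]
[327.9 205.9 100. ] [327.7 399.1 100. ]
[17.9 -4.2 92.9 -0.  91.2 18. ]
```

The rim centre comes out near (435,222), and the twin near (418,200) with its axis at about 45°. I'll go above the twin, turn the jaws across it and narrow them.

Request:
apply_moves --series '[{"linear": [-0.02,-0.05,0.05],"dr": [0,0,0.2],"grip": 0.62},{"linear": [-0.04,-0.1,0.1],"dr": [0,0,0.4],"grip": 0.62},{"linear": [-0.065,-0.149,0.15],"dr": [0,0,0.6],"grip": 0.62},{"linear": [-0.065,-0.149,0.2],"dr": [0,0,0.8],"grip": 0.62},{"linear": [-0.065,-0.149,0.2],"dr": [0,0,1.0],"grip": 0.62},{"linear": [-0.065,-0.149,0.2],"dr": [0,0,1.0],"grip": 0.62},{"linear": [-0.065,-0.149,0.2],"dr": [0,0,1.0],"grip": 0.62},{"linear": [-0.065,-0.149,0.2],"dr": [0,0,1.0],"grip": 0.62}]'

```text
clock: 3.25
eef_pos: [418.6, 201.1, 151.8]
tool_rot: [180.0, -0.1, 45.1]
wrist_force: [0.4, -0.7, 0.5]
gripper_width: 32.3
```

```bash
cat >> h.py <<'E'
def ov(im,c,circs,pts,name,m=None,s=1.5):
    im2=cv2.resize(im[:,:,::-1],None,fx=s,fy=s)
    t=np.linspace(0,2*np.pi,90)
    for x,y,z,R,col in circs:
        p=np.array([proj(c,(x+R*np.cos(a),y+R*np.sin(a),z),m) for a in t]); cv2.polylines(im2,[np.int32((p+.5)*s*8)],True,col,1,cv2.LINE_AA,3)
    for p in pts:
        q=proj(c,p,m); cv2.drawMarker(im2,tuple(int(v) for v in q*s),(0,255,0),0,8)
    cv2.imwrite(f'pics/{name}.png',im2)
E
python3 - <<'E'
from h import *
np.set_printoptions(precision=1,suppress=True)
s=r.state();print(s['eef_pos'],s['tool_rot'],s['clock'],s['gripper_width'],s['joint_positions'])
c='wrist'
im=snap(c,'w2')
cv2.imwrite('pics/w2b.png',cv2.resize(im[:,:,::-1],(768,576)))
x,y=435.5,221.5
ov(im,c,[(x,y,50,66,(0,255,0)),(x,y,50,58,(0,255,255)),(x,y,36,52,(255,0,255)),(x,y,8,52,(255,0,0))],[],'w2o')
for t,z in [('crock',0),('twin_plum',8)]:
    for d in r.spot_point(c,t)[:2]: print(t,d['confidence'],d['uv'],ray(c,d['uv'],z))
E
```

```text
[418.6 201.1 151.8] [180.   -0.1  45.1] 3.25 32.34863465239931 [ 16.5 -16.4 117.9  -0.   78.4  61.4]
crock 0.78 [254.9, 150.1] [433.1 219.6   0. ]
crock 0.48 [299.6, 27.0] [533.4 266.6   0. ]
twin_plum 0.57 [258.9, 175.8] [419.5 200.8   8. ]
```

View pics/w2b.png

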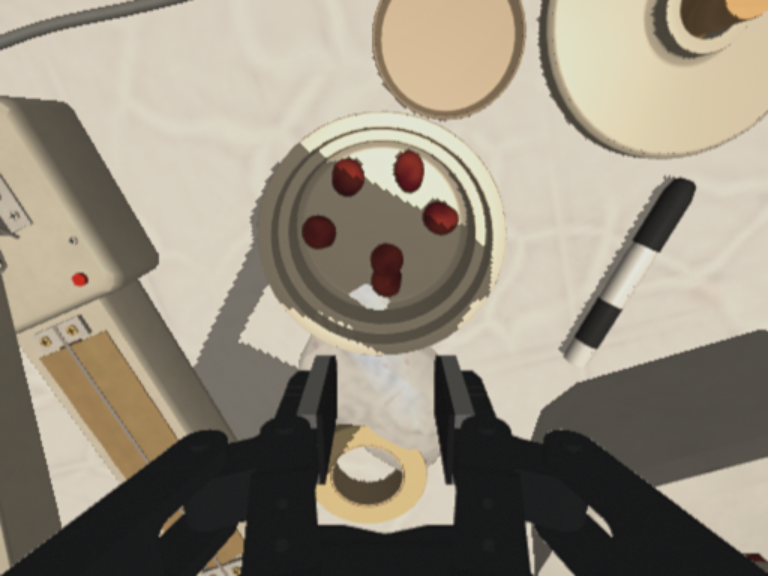

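View pics/w2o.png

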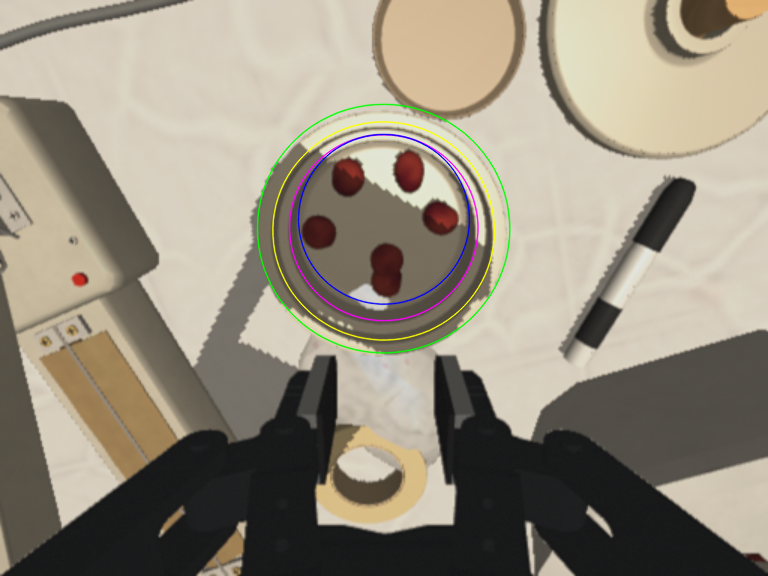

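Run:
```python
from h import *
np.set_printoptions(precision=1,suppress=True)
for u,v in [(387,243),(387,270),(386,297)]: print(ray('wrist',(u/1.5,v/1.5),17))
print(ray('wrist',(382/1.5,232.5/1.5),50), r.camera_model('wrist')['world_from_camera'])
x,y=434,220
im=cv2.imread('pics/w2.png')[:,:,::-1]
ov(im,'wrist',[(x,y,50,66,(0,255,0)),(x,y,50,58,(0,255,255)),(x,y,36,52,(255,0,255)),(x,y,8,52,(255,0,0)),(533.4,269,10,42,(0,255,0))],[],'w2p')
```

```text
[429.7 212.3  17. ]
[417.8 200.4  17. ]
[405.1 188.5  17. ]
[437.1 223.6  50. ] [[  0.7  -0.7  -0.2 474. ]
 [ -0.7  -0.7  -0.2 258.3]
 [  0.    0.3  -1.  292.7]
 [  0.    0.    0.    1. ]]
```

View pics/w2p.png

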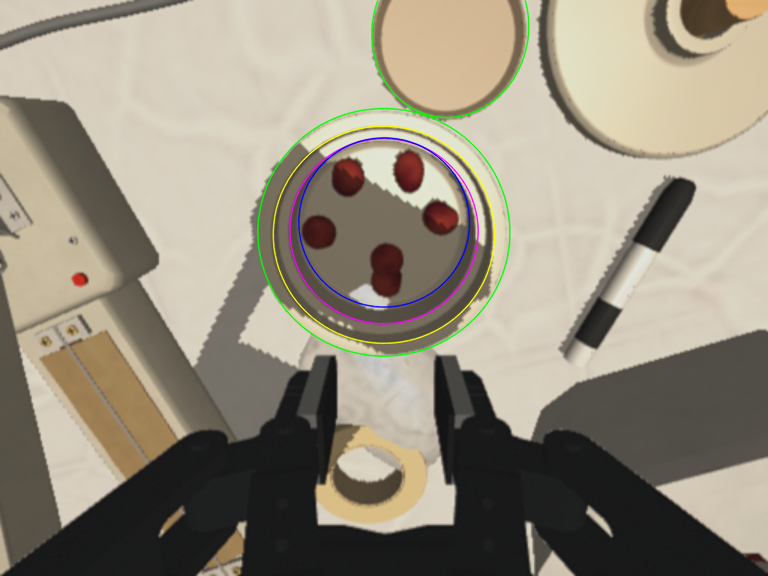

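Request:
apply_moves --series '[{"linear": [0,0,0.05],"dr": [0,0,0],"grip": 0.62},{"linear": [0,0,0.1],"dr": [0,0,0],"grip": 0.62},{"linear": [0,0,0.13],"dr": [0,0,0],"grip": 0.62},{"linear": [0,0,0.15],"dr": [0,0,0],"grip": 0.62},{"linear": [0,0,0.165],"dr": [0,0,0],"grip": 0.62},{"linear": [0,0,0.178],"dr": [0,0,0],"grip": 0.62},{"linear": [0,0,0.1865],"dr": [0,0,0],"grip": 0.62},{"linear": [0,0,0.1865],"dr": [0,0,0],"grip": 0.62}]'

```text
clock: 4.4
eef_pos: [417.9, 201.0, 11.0]
tool_rot: [-180.0, 0.0, 45.0]
wrist_force: [0.6, 0.1, 0.1]
gripper_width: 32.1
```

Run:
```python
from h import *
im=snap('wrist','w3'); cv2.imwrite('pics/w3b.png',cv2.resize(im[:,:,::-1],(768,576)))
```

```text
(no output)
```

View pics/w3b.png

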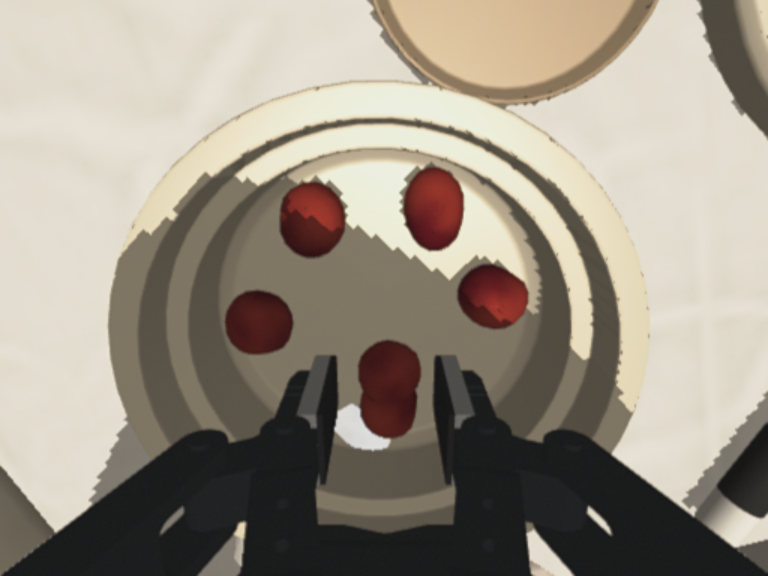

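The twin, at (388,390) in the picture, sits between the open fingers with clear space on both sides. I'll close on it.

Request:
apply_moves --series '[{"linear": [0,0,0],"dr": [0,0,0],"grip": 0.7},{"linear": [0,0,0],"dr": [0,0,0],"grip": 1},{"linear": [0,0,0],"dr": [0,0,0],"grip": 1},{"linear": [0,0,0],"dr": [0,0,0],"grip": 1},{"linear": [0,0,0],"dr": [0,0,0],"grip": 1},{"linear": [0,0,-0.01],"dr": [0,0,0],"grip": 1},{"linear": [0,0,-0.02],"dr": [0,0,0],"grip": 1},{"linear": [0,0,-0.03],"dr": [0,0,0],"grip": 1}]'

```text
clock: 5.45
eef_pos: [417.8, 200.9, 34.0]
tool_rot: [-180.0, 0.0, 45.0]
wrist_force: [-0.6, 1.5, -0.1]
gripper_width: 17.1
```

Run:
```python
from h import *
im=snap('wrist','w4'); cv2.imwrite('pics/w4b.png',cv2.resize(im[:,:,::-1],(768,576)))
print(r.state()['eef_pos'])
for t,z in [('crock',0),('saucer',0)]:
    for d in r.spot_point('wrist',t)[:2]: print(t,d['confidence'],d['uv'],ray('wrist',d['uv'],z))
```

```text
[418.70059519 201.23926899  35.19680222]
crock 0.76 [255.1, 186.1] [434.82821374 220.04907687   0.        ]
saucer 0.38 [219.2, 134.4] [441.84267095 255.39416113   0.        ]
```

View pics/w4b.png

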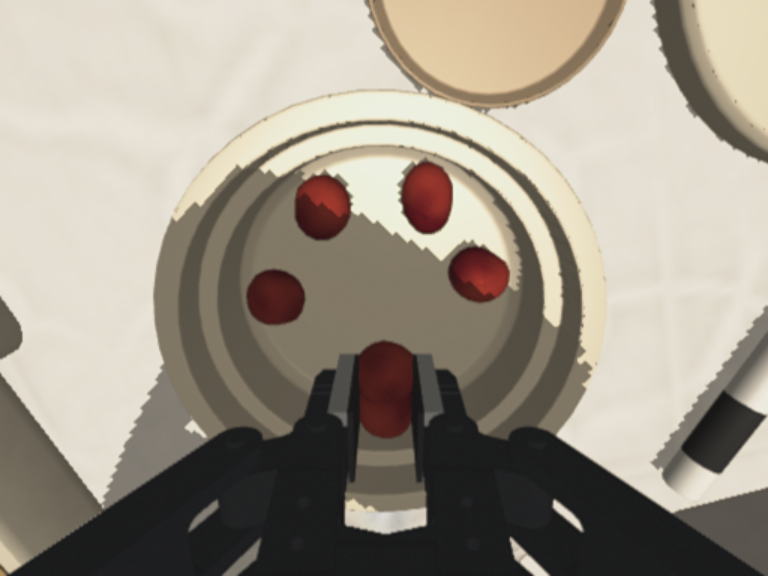

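The twin is held (opening 17 mm) and the four good plums are still in the crock. I'll move it over the saucer.

Request:
apply_moves --series '[{"linear": [0,0,-0.03],"dr": [0,0,0],"grip": 1},{"linear": [0,0,-0.07],"dr": [0,0,0],"grip": 1},{"linear": [0.05,0.01,-0.08],"dr": [0,0,0],"grip": 1},{"linear": [0.1,0.025,-0.08],"dr": [0,0,0],"grip": 1},{"linear": [0.15,0.04,-0.07],"dr": [0,0,0],"grip": 1},{"linear": [0.173,0.045,-0.05],"dr": [0,0,0],"grip": 1},{"linear": [0.173,0.045,-0.02],"dr": [0,0,0],"grip": 1},{"linear": [0.173,0.045,-0.02],"dr": [0,0,0],"grip": 1}]'

```text
clock: 6.6
eef_pos: [531.6, 268.2, 45.8]
tool_rot: [-179.9, 0.3, 45.0]
wrist_force: [0.2, -0.7, 0.1]
gripper_width: 16.7
```

Run:
```python
from h import *
im=snap('wrist','w5'); cv2.imwrite('pics/w5b.png',cv2.resize(im[:,:,::-1],(768,576)))
print(r.state()['eef_pos'])
for t,z in [('saucer',0)]:
    for d in r.spot_point('wrist',t)[:2]: print(t,d['confidence'],d['uv'],ray('wrist',d['uv'],z))
```

```text
[532.49577032 268.48539652  47.36590934]
saucer 0.91 [259.8, 214.8] [534.43749126 268.54868562   0.        ]
```

View pics/w5b.png

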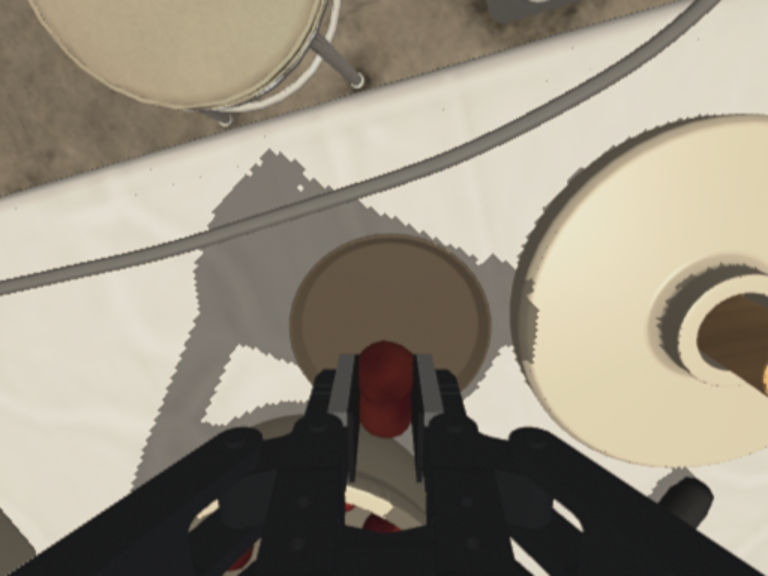

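Request:
apply_moves --series '[{"linear": [0,0,0.03],"dr": [0,0,0],"grip": 1},{"linear": [0,0,0.045],"dr": [0,0,0],"grip": 1},{"linear": [0,0,0.0535],"dr": [0,0,0],"grip": 1},{"linear": [0,0,0.0535],"dr": [0,0,0],"grip": 1},{"linear": [0,0,0.0535],"dr": [0,0,0],"grip": 0.75},{"linear": [0,0,0.0535],"dr": [0,0,0],"grip": 0.62},{"linear": [0,0,0.0535],"dr": [0,0,0],"grip": 0.62},{"linear": [0,0,0.0535],"dr": [0,0,0],"grip": 0.62}]'

```text
clock: 7.7
eef_pos: [533.7, 268.9, 8.7]
tool_rot: [180.0, -0.0, 45.0]
wrist_force: [0.1, -0.5, -0.5]
gripper_width: 32.4
```

Request:
apply_moves --series '[{"linear": [0,0,0],"dr": [0,0,0],"grip": 0.62},{"linear": [0,0,-0.02],"dr": [0,0,0],"grip": 0.62},{"linear": [0,0,-0.06],"dr": [0,0,0],"grip": 0.62},{"linear": [0,0,-0.12],"dr": [0,0,0],"grip": 0.5},{"linear": [0,0,-0.2],"dr": [0,0,0],"grip": 0.5},{"linear": [0,0,-0.25],"dr": [0,0,0],"grip": 0.5},{"linear": [0,0,-0.25],"dr": [0,0,0],"grip": 0.5},{"linear": [0,0,-0.25],"dr": [0,0,0],"grip": 0.5}]'

```text
clock: 8.7
eef_pos: [533.2, 268.8, 196.0]
tool_rot: [-180.0, 0.0, 45.0]
wrist_force: [0.1, 1.0, -0.3]
gripper_width: 42.5
```

Run:
```python
from h import *
np.set_printoptions(precision=1,suppress=True)
im=snap('wrist','w6'); cv2.imwrite('pics/w6b.png',cv2.resize(im[:,:,::-1],(768,576)))
print(r.state()['eef_pos'])
for t,z in [('saucer',0),('twin_plum',4),('inner_lid',0),('outer_lid',0),('crock',0)]:
    for d in r.spot_point('wrist',t)[:2]: print(t,d['confidence'],d['uv'],ray('wrist',d['uv'],z))
```

```text
[532.7 268.6 194.8]
saucer 0.6 [259.2, 160.3] [536.  269.9   0. ]
twin_plum 0.66 [258.3, 169.4] [528.7 264.1   4. ]
inner_lid 0.78 [375.2, 154.5] [629.2 185.7   0. ]
inner_lid 0.29 [208.9, 228.5] [436.9 253.9   0. ]
outer_lid 0.63 [372.0, 153.5] [627.7 189.    0. ]
outer_lid 0.25 [239.0, 224.1] [466.  232.9   0. ]
crock 0.92 [229.2, 250.6] [432.8 217.1   0. ]
```

View pics/w6b.png

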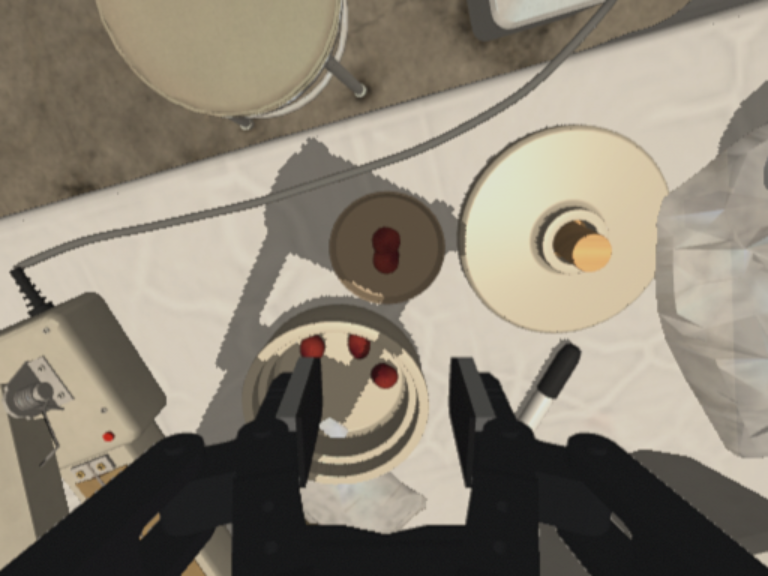

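The twin lies on the saucer at (386,250). Next I'll fit the crock and lid circles precisely across the stored wrist pictures.

```bash
cat > fit.py <<'E'
from h import *
from scipy.spatial.transform import Rotation as Rn
from scipy.optimize import minimize
def Tt(p,yaw):
    T=np.eye(4);T[:3,:3]=Rn.from_euler('xyz',[180,0,yaw],degrees=True).as_matrix();T[:3,3]=p;return T
m0=r.camera_model('wrist')
def tc(p,yaw):
    return np.linalg.inv(Tt(p,yaw))@np.array(m0['world_from_camera'])
def mk(TC,p,yaw): return dict(m0,world_from_camera=Tt(p,yaw)@TC)
def gradim(n):
    g=cv2.cvtColor(cv2.imread(f'pics/{n}.png'),cv2.COLOR_BGR2GRAY).astype(np.float32)
    g=cv2.GaussianBlur(g,(0,0),1.0)
    return cv2.Sobel(g,cv2.CV_32F,1,0),cv2.Sobel(g,cv2.CV_32F,0,1)
def score(G,m,x,y,circs,vmax):
    s=0;t=np.linspace(0,2*np.pi,240,endpoint=False)
    T=np.array(m['world_from_camera']);
    for z,R in circs:
        def pr(R):
            P=np.stack([x+R*np.cos(t),y+R*np.sin(t),0*t+z],1)-T[:3,3]; q=P@T[:3,:3]
            return np.stack([m['fx']*q[:,0]/q[:,2]+m['cx'],m['fy']*q[:,1]/q[:,2]+m['cy']],1)
        p=pr(R);d=pr(R+1)-p;d/=np.linalg.norm(d,axis=1)[:,None]
        a=p.astype(np.float32)
        gx=cv2.remap(G[0],a[:,0:1],a[:,1:2],1)[:,0];gy=cv2.remap(G[1],a[:,0:1],a[:,1:2],1)[:,0]
        ok=(p[:,1]<vmax)&(p[:,1]>2)&(p[:,0]>2)&(p[:,0]<509)
        v=np.minimum(np.abs(gx*d[:,0]+gy*d[:,1]),60)
        s+=(v*ok).sum()/ok.sum()
    return s
def fit(n,m,x0,y0,circs,vmax=384,w=8):
    G=gradim(n);best=None
    for x in np.arange(x0-w,x0+w+.1,.5):
        for y in np.arange(y0-w,y0+w+.1,.5):
            v=score(G,m,x,y,circs,vmax)
            if best is None or v>best[0]: best=(v,x,y)
    return best
E
cat > f1.py <<'E'
from fit import *
np.set_printoptions(precision=2,suppress=True)
s=r.state();print(s['eef_pos'])
TC=tc(s['eef_pos'],45); print(TC)
poses={'w1':((529.73,249.75,301.05),90),'w2':((418.3,201,151.4),45),'w3':((418,201,11.2),45),'w4':((418,201,34),45),'w6':((533,268.8,195.5),45)}
ck=[(50,66),(50,58),(36,52)]
for n,vm in [('w1',240),('w2',230),('w3',230),('w4',230)]:
    m=mk(TC,*poses[n]); print('crock',n,fit(n,m,434,220,ck,vm), [fit(n,m,434,220,[c],vm) for c in ck+[(8,52)]])
for n in ['w1','w6']:
    m=mk(TC,*poses[n]); print('cover',n,[fit(n,m,628,189,[c],260) for c in [(19.5,74),(14,74),(0,74),(34,22),(34,15)]],'stem',fit(n,m,628,189,[(62,12)],260)); print('saucer',fit(n,m,533,269,[(10,42)],260))
E
python3 f1.py
```

```text
[533.   268.65 194.62]
[[  -0.     -0.95   -0.31   80.29]
 [   1.     -0.     -0.     -0.83]
 [   0.     -0.31    0.95 -141.11]
 [   0.      0.      0.      1.  ]]
crock w1 (np.float64(137.17525871613327), np.float64(431.5), np.float64(220.0)) [(np.float64(41.37053767197735), np.float64(431.5), np.float64(227.5)), (np.float64(54.144497534609926), np.float64(438.0), np.float64(225.5)), (np.float64(54.788226993134), np.float64(432.5), np.float64(220.0)), (np.float64(47.25816102974376), np.float64(434.0), np.float64(225.0))]
crock w2 (np.float64(153.33821681382273), np.float64(433.0), np.float64(220.0)) [(np.float64(39.67702157862806), np.float64(430.5), np.float64(219.5)), (np.float64(60.0), np.float64(432.5), np.float64(220.0)), (np.float64(60.0), np.float64(432.5), np.float64(219.5)), (np.float64(55.062069906690404), np.float64(431.5), np.float64(219.0))]
crock w3 (np.float64(143.5676352106941), np.float64(433.5), np.float64(219.5)) [(np.float64(39.68253139608826), np.float64(426.0), np.float64(214.0)), (np.float64(60.0), np.float64(433.5), np.float64(220.0)), (np.float64(60.0), np.f
[... 781 characters left out ...]
21), np.float64(620.0), np.float64(197.0))] stem (np.float64(47.36264452158139), np.float64(626.0), np.float64(188.0))
saucer (np.float64(60.0), np.float64(531.0), np.float64(267.5))
cover w6 [(np.float64(48.27894242683413), np.float64(626.0), np.float64(191.5)), (np.float64(47.84184921887083), np.float64(627.0), np.float64(187.5)), (np.float64(48.72308107362246), np.float64(629.5), np.float64(182.0)), (np.float64(46.39072243920206), np.float64(624.5), np.float64(197.0)), (np.float64(49.55475779616254), np.float64(620.0), np.float64(197.0))] stem (np.float64(47.43214781887676), np.float64(626.5), np.float64(189.5))
saucer (np.float64(57.714051257880605), np.float64(531.5), np.float64(268.0))
```

Request:
apply_moves --series '[{"linear": [0.003,0.05,0],"dr": [0,0,0],"grip": 0.4},{"linear": [0.006,0.1,0.02],"dr": [0,0,0],"grip": 0.4},{"linear": [0.0123,0.15,0.05],"dr": [0,0,0],"grip": 0.4},{"linear": [0.0123,0.163,0.08],"dr": [0,0,0],"grip": 0.4},{"linear": [0.0123,0.163,0.0813],"dr": [0,0,0],"grip": 0.4},{"linear": [0.0123,0.163,0.0813],"dr": [0,0,0],"grip": 0.4},{"linear": [0.0123,0.163,0.0813],"dr": [0,0,0],"grip": 0.4},{"linear": [0.0123,0.163,0.0813],"dr": [0,0,0],"grip": 0.4}]'

```text
clock: 10.0
eef_pos: [626.7, 189.7, 136.4]
tool_rot: [179.9, -0.1, 45.1]
wrist_force: [0.1, -0.3, 0.3]
gripper_width: 50.7
```

Run:
```python
from fit import *
np.set_printoptions(precision=2,suppress=True)
print(r.state()['eef_pos'],r.state()['gripper_width'])
im=snap('wrist','w7'); m=r.camera_model('wrist')
print('stem',fit('w7',m,626.5,189,[(62,12)],250,5),'cover',fit('w7',m,626.5,189,[(17,74)],230,6),'collar',fit('w7',m,626.5,189,[(34,22),(34,15)],250,5))
ov(im,'wrist',[(626.5,189,62,12,(0,255,0)),(626.5,189,34,22,(0,255,255)),(626.5,189,17,74,(255,0,0))],[],'w7o',m)
for t,z in [('inner_lid',0),('outer_lid',0)]:
    for d in r.spot_point('wrist',t)[:1]: print(t,d['confidence'],d['uv'],ray('wrist',d['uv'],z))
```

```text
[626.72 189.68 136.36] 50.69282207215621
stem (np.float64(32.91160579774708), np.float64(628.0), np.float64(189.0)) cover (np.float64(43.937971903681145), np.float64(628.5), np.float64(187.5)) collar (np.float64(67.41534838585626), np.float64(628.5), np.float64(187.0))
inner_lid 0.65 [263.0, 178.9] [630.   185.92   0.  ]
outer_lid 0.59 [257.8, 178.3] [626.99 189.61   0.  ]
```

View pics/w7o.png

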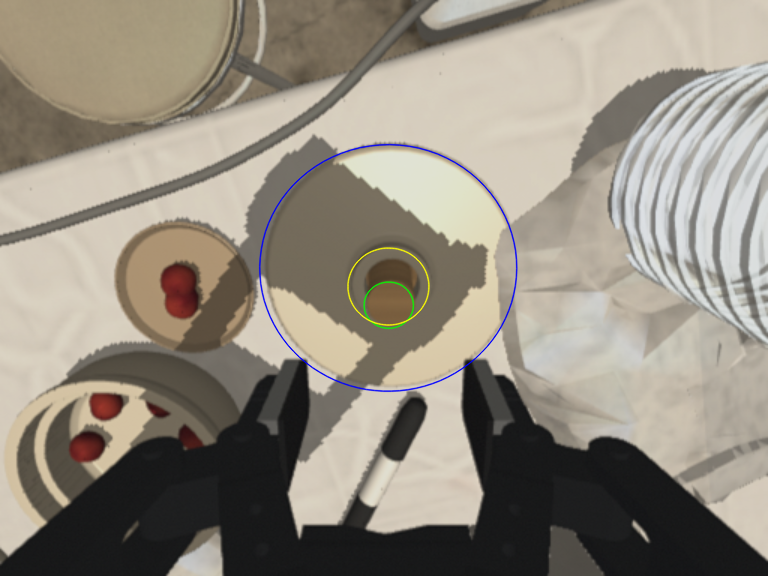

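Request:
apply_moves --series '[{"linear": [0,0.0013,0.05],"dr": [0,0,0],"grip": 0.4},{"linear": [0,0.0013,0.09],"dr": [0,0,0],"grip": 0.4},{"linear": [0,0.0013,0.115],"dr": [0,0,0],"grip": 0.45},{"linear": [0,0.0013,0.13],"dr": [0,0,0],"grip": 0.5},{"linear": [0,0.0013,0.13],"dr": [0,0,0],"grip": 0.6},{"linear": [0,0.0013,0.13],"dr": [0,0,0],"grip": 1},{"linear": [0,0.0013,0.13],"dr": [0,0,0],"grip": 1},{"linear": [0,0.0013,0.13],"dr": [0,0,0],"grip": 1}]'

```text
clock: 11.15
eef_pos: [628.2, 188.5, 38.9]
tool_rot: [179.9, -0.1, 45.0]
wrist_force: [0.0, -0.2, 1.3]
gripper_width: 22.1
```

Request:
apply_moves --series '[{"linear": [0,0,0],"dr": [0,0,0],"grip": 1},{"linear": [0,0,0],"dr": [0,0,0],"grip": 1},{"linear": [0,0,-0.003],"dr": [0,0,0],"grip": 1},{"linear": [0,0,-0.006],"dr": [0,0,0],"grip": 1},{"linear": [0,0,-0.009],"dr": [0,0,0],"grip": 1},{"linear": [0,0,-0.013],"dr": [0,0,0],"grip": 1},{"linear": [0,0,-0.017],"dr": [0,0,0],"grip": 1},{"linear": [0,0,-0.02],"dr": [0,0,0],"grip": 1}]'

```text
clock: 12.15
eef_pos: [626.9, 188.2, 52.3]
tool_rot: [-180.0, 0.0, 45.0]
wrist_force: [0.3, -0.2, -2.7]
gripper_width: 22.2
```

Run:
```python
from fit import *
np.set_printoptions(precision=2,suppress=True)
print(r.state())
im=snap('wrist','w8'); ov(im,'wrist',[],[],'w8b')
snap('side','s8')
im=snap('scene','c8')
```

```text
{'clock': 12.15, 'joint_positions': array([10.2 , 16.32, 95.48,  0.  , 68.24, 55.2 ]), 'qvel': array([-0.03, -1.24, -0.52,  0.09,  1.72,  0.35]), 'effort': array([  0.  , -47.16, -34.5 ,  -0.  ,  -0.02,   0.  ]), 'eef_pos': array([626.92, 188.22,  52.35]), 'tool_rot': array([-179.98,    0.03,   45.  ]), 'wrist_force': array([ 0.31, -0.19, -2.66]), 'wrist_torque': array([ 0.05,  0.02, -0.  ]), 'gripper_width': 22.1790538308156}
```

View pics/w8b.png

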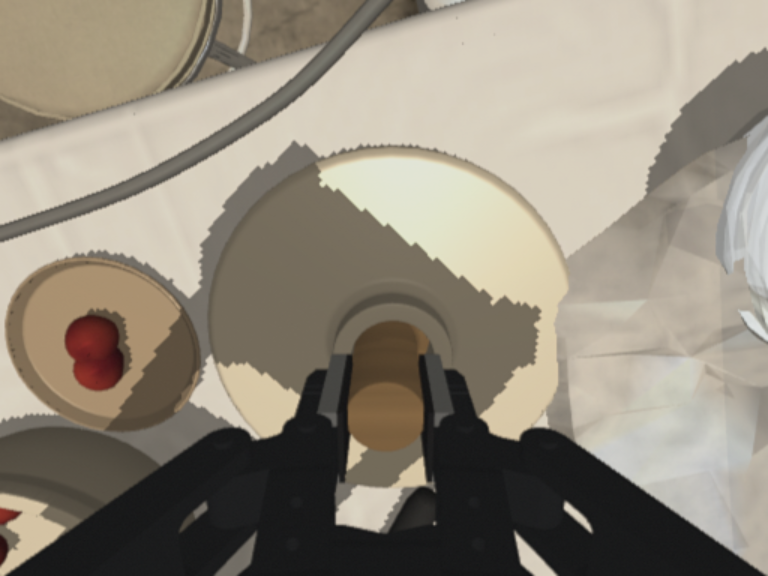

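View pics/s8.png

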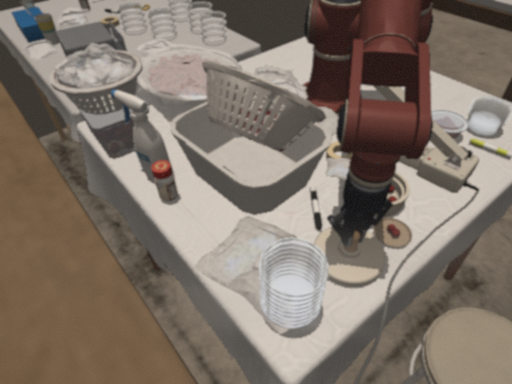

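Run:
```python
from fit import *
np.set_printoptions(precision=2,suppress=True)
s=r.state();p=s['eef_pos'];print(p,s['wrist_force'])
TC=tc(p,45);
m=mk(TC,(0,0,0),0)
# tool at origin yaw0, tool z down: tool z -24.5 => world z +24.5; world y=-tool y
for z in (23.5,24.5,25.5):
    q=ray('wrist',(386/1.5,416.5/1.5),z,m); print(q)
im=cv2.imread('pics/w8.png')[:,:,::-1]
ov(im,'wrist',[(0,0,24.5,12,(0,255,0)),(-1,0,24.5,12,(255,0,0))],[],'w8o',m,1.5)
o=cv2.imread('pics/w8o.png')[340:500,280:500]; cv2.imwrite('pics/w8z.png',cv2.resize(o,None,fx=3,fy=3))
```

```text
[627.21 188.27  52.61] [-0.3   0.19 -2.9 ]
[ 1.34  0.78 23.5 ]
[ 2.01  0.78 24.5 ]
[ 2.68  0.78 25.5 ]
```

View pics/w8z.png

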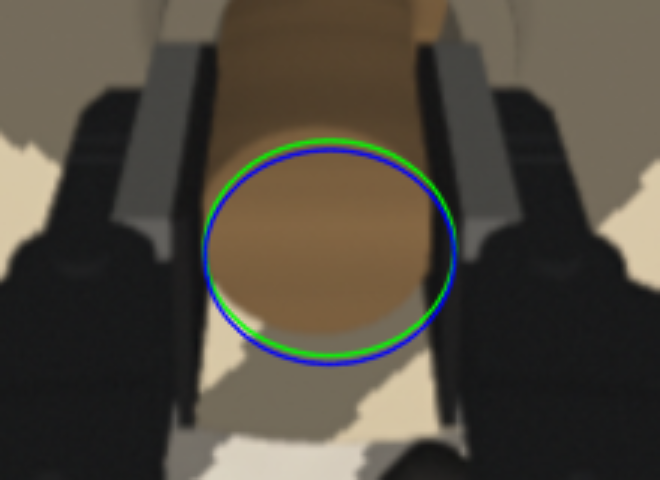

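The force reads about -2.9 N, which fits both lids hanging from the stem (0.32 kg), and the cover is level. I'll raise them and carry them over.

Request:
apply_moves --series '[{"linear": [0,0,-0.02],"dr": [0,0,0],"grip": 1},{"linear": [0,0,-0.05],"dr": [0,0,0],"grip": 1},{"linear": [0,0,-0.08],"dr": [0,0,0],"grip": 1},{"linear": [0,0,-0.11],"dr": [0,0,0],"grip": 1},{"linear": [-0.01,-0.015,-0.13],"dr": [0,0,0],"grip": 1},{"linear": [-0.03,-0.04,-0.13],"dr": [0,0,0],"grip": 1},{"linear": [-0.05,-0.07,-0.13],"dr": [0,0,0],"grip": 1},{"linear": [-0.07,-0.1,-0.13],"dr": [0,0,0],"grip": 1}]'

```text
clock: 13.3
eef_pos: [536.7, 204.4, 151.7]
tool_rot: [180.0, -0.1, 45.0]
wrist_force: [0.5, 0.1, -2.8]
gripper_width: 22.0
```

Request:
apply_moves --series '[{"linear": [-0.02,-0.028,0],"dr": [0,0,0],"grip": 1},{"linear": [-0.04,-0.055,0],"dr": [0,0,0],"grip": 1},{"linear": [-0.06,-0.08,0],"dr": [0,0,0],"grip": 1},{"linear": [-0.075,-0.1,0],"dr": [0,0,0],"grip": 1},{"linear": [-0.0845,-0.1113,0],"dr": [0,0,0],"grip": 1},{"linear": [-0.0845,-0.1113,0],"dr": [0,0,0],"grip": 1},{"linear": [-0.0845,-0.1113,0],"dr": [0,0,0],"grip": 1},{"linear": [-0.0845,-0.1113,0],"dr": [0,0,0],"grip": 1}]'

```text
clock: 14.3
eef_pos: [433.8, 218.3, 150.2]
tool_rot: [180.0, -0.0, 45.0]
wrist_force: [0.5, 0.0, -2.6]
gripper_width: 22.3
```

Run:
```python
from fit import *
np.set_printoptions(precision=2,suppress=True)
s=r.state();print(s['eef_pos'],s['wrist_force'],s['gripper_width'],s['clock'])
for c in ['scene','side']:
    im=snap(c,c[:2]+'9'); 
    u,v=[int(t) for t in proj(c,(433,219,60))]; print(u,v)
    o=im[max(v-75,0):v+75,max(u-100,0):u+100,::-1]; cv2.imwrite(f'pics/{c}9z.png',cv2.resize(o,None,fx=4,fy=4,interpolation=cv2.INTER_CUBIC))
im=snap('wrist','w9'); ov(im,'wrist',[],[],'w9b')
```

```text
[433.81 218.29 150.24] [ 0.45  0.01 -2.62] 22.290439628424235 14.3
217 299
381 180
```

View pics/scene9z.png

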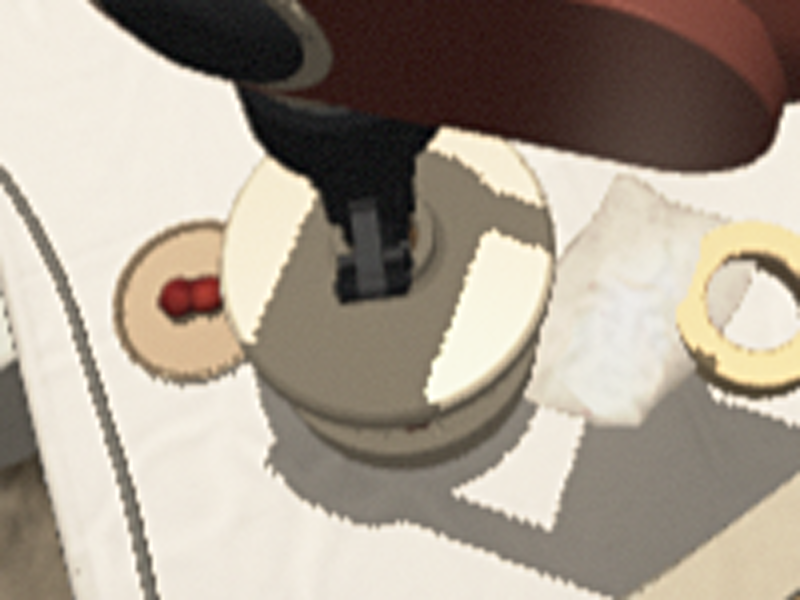

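View pics/side9z.png

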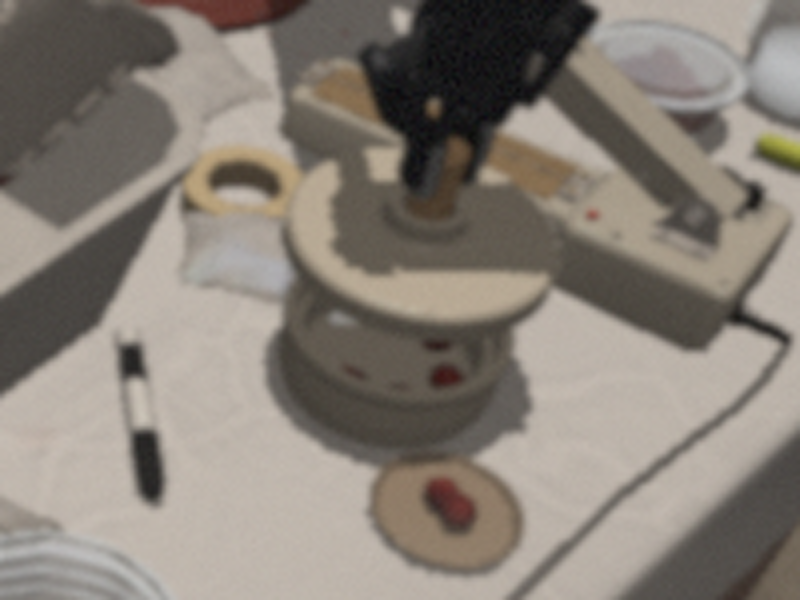

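View pics/w9b.png

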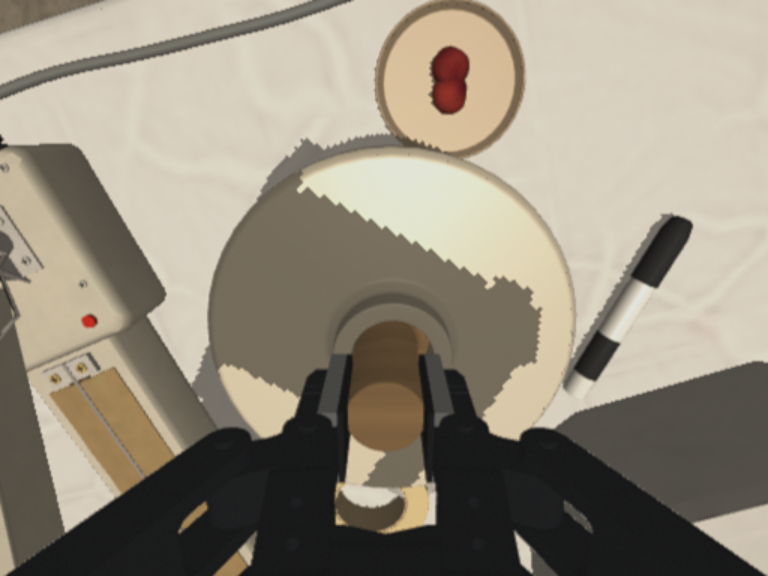

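Run:
```python
from fit import *
np.set_printoptions(precision=2,suppress=True)
for c,n0,n9 in [('scene','scene0','sc9'),('side','side0','si9')]:
    m=r.camera_model(c)
    f=lambda n,x,y,cc,w=8:tuple(round(float(t),1) for t in fit(n,m,x,y,cc,384,w))
    print(c,'crock all',f(n0,434,220,[(50,66),(50,58),(36,52)]),[f(n0,434,220,[q]) for q in [(50,66),(50,58),(36,52)]])
    for z in (16,18,19.5): print('cover0',z,f(n0,627,189,[(z,73.5)],10), 'cover9',f(n9,434,220,[(z+105.6,73.5)],10))
```

```text
scene crock all (161.5, 428.0, 227.0) [(56.2, 430.0, 226.0), (56.0, 426.0, 226.0), (53.6, 426.0, 215.5)]
cover0 16 (49.2, 630.5, 191.5) cover9 (46.5, 432.5, 222.0)
cover0 18 (49.1, 629.5, 191.5) cover9 (46.5, 431.5, 220.0)
cover0 19.5 (49.0, 628.5, 192.0) cover9 (46.4, 431.0, 220.5)
side crock all (162.4, 439.5, 219.0) [(53.8, 441.5, 218.5), (55.0, 437.5, 217.5), (58.4, 441.0, 215.0)]
cover0 16 (39.1, 627.0, 187.5) cover9 (44.5, 437.5, 219.0)
cover0 18 (39.4, 628.5, 187.5) cover9 (44.3, 444.0, 220.0)
cover0 19.5 (39.5, 630.0, 187.0) cover9 (44.1, 442.0, 219.5)
```

Request:
apply_moves --series '[{"linear": [0,0,0.02],"dr": [0,0,0],"grip": 1},{"linear": [0,0,0.04],"dr": [0,0,0],"grip": 1},{"linear": [0,0,0.055],"dr": [0,0,0],"grip": 1},{"linear": [0,0,0.065],"dr": [0,0,0],"grip": 1},{"linear": [0,0,0.07],"dr": [0,0,0],"grip": 1},{"linear": [0,0,0.073],"dr": [0,0,0],"grip": 1},{"linear": [0,0,0.076],"dr": [0,0,0],"grip": 1},{"linear": [0,0,0.079],"dr": [0,0,0],"grip": 1}]'

```text
clock: 15.45
eef_pos: [433.5, 218.5, 91.1]
tool_rot: [180.0, -0.0, 45.0]
wrist_force: [-0.9, 0.3, -2.6]
gripper_width: 22.2
```

```bash
python3 - <<'E'
from fit import *
np.set_printoptions(precision=2,suppress=True)
s=r.state();print(s['eef_pos'],s['wrist_force'],s['wrist_torque'],s['gripper_width'],s['clock'])
for c in ['scene','side']:
    im=snap(c,c[:2]+'10'); 
    u,v=[int(t) for t in proj(c,(433,219,60))]; print(u,v)
    o=im[max(v-60,0):v+60,max(u-60,0):u+60,::-1]; cv2.imwrite(f'pics/{c}10z.png',cv2.resize(o,None,fx=5,fy=5,interpolation=cv2.INTER_CUBIC))
E
python3 -c "
import cv2,numpy as np
a=cv2.imread('pics/scene10z.png');b=cv2.imread('pics/side10z.png');print(a.shape,b.shape)
cv2.imwrite('pics/m10.png',cv2.resize(np.hstack([a,b]),(800,400)))"
```

```text
[433.53 218.48  91.09] [-0.87  0.25 -2.64] [-0.01  0.01  0.05] 22.20778531649241 15.45
217 299
381 180
(600, 600, 3) (600, 600, 3)
```

View pics/m10.png

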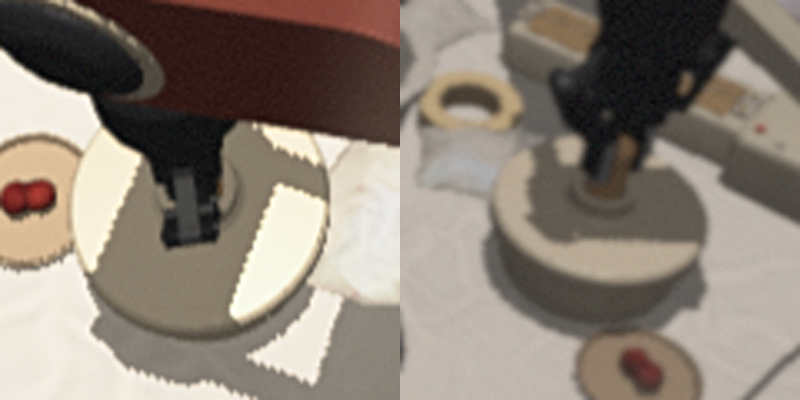

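Request:
apply_moves --series '[{"linear": [0,0,0.001],"dr": [0,0,0],"grip": 1},{"linear": [0,0,0.002],"dr": [0,0,0],"grip": 1},{"linear": [0,0,0.003],"dr": [0,0,0],"grip": 1},{"linear": [0,0,0.004],"dr": [0,0,0],"grip": 1},{"linear": [0,0,0.005],"dr": [0,0,0],"grip": 1},{"linear": [0,0,0.006],"dr": [0,0,0],"grip": 1},{"linear": [0,0,0.007],"dr": [0,0,0],"grip": 1},{"linear": [0,0,0.008],"dr": [0,0,0],"grip": 1}]'

```text
clock: 16.55
eef_pos: [433.3, 218.4, 84.8]
tool_rot: [-180.0, 0.0, 45.0]
wrist_force: [0.1, -1.0, -2.5]
gripper_width: 22.1
```

Request:
apply_moves --series '[{"linear": [0,0,0.001],"dr": [0,0,0],"grip": 1},{"linear": [0,0,0.002],"dr": [0,0,0],"grip": 1},{"linear": [0,0,0.003],"dr": [0,0,0],"grip": 1},{"linear": [0,0,0.004],"dr": [0,0,0],"grip": 1},{"linear": [0,0,0.005],"dr": [0,0,0],"grip": 1},{"linear": [0,0,0.006],"dr": [0,0,0],"grip": 1},{"linear": [0,0,0.007],"dr": [0,0,0],"grip": 1},{"linear": [0,0,0.008],"dr": [0,0,0],"grip": 1}]'

```text
clock: 17.55
eef_pos: [433.3, 218.4, 78.9]
tool_rot: [180.0, -0.0, 45.0]
wrist_force: [-0.1, 0.2, -1.3]
gripper_width: 22.1
```

The cover now rests on the rim, since the load has dropped to the inner lid's weight. I'll lower the inner lid.

Request:
apply_moves --series '[{"linear": [0,0,0.001],"dr": [0,0,0],"grip": 1},{"linear": [0,0,0.002],"dr": [0,0,0],"grip": 1},{"linear": [0,0,0.003],"dr": [0,0,0],"grip": 1},{"linear": [0,0,0.004],"dr": [0,0,0],"grip": 1},{"linear": [0,0,0.005],"dr": [0,0,0],"grip": 1},{"linear": [0,0,0.0055],"dr": [0,0,0],"grip": 1},{"linear": [0,0,0.006],"dr": [0,0,0],"grip": 1},{"linear": [0,0,0.006],"dr": [0,0,0],"grip": 1}]'

```text
clock: 18.55
eef_pos: [433.3, 218.5, 74.8]
tool_rot: [-180.0, -0.0, 45.0]
wrist_force: [-2.2, -0.3, 2.6]
gripper_width: 22.0
```

Request:
apply_moves --series '[{"linear": [0,0,0],"dr": [0,0,0],"grip": 1},{"linear": [0,0,0],"dr": [0,0,0],"grip": 0.75},{"linear": [0,0,0],"dr": [0,0,0],"grip": 0.6},{"linear": [0,0,0],"dr": [0,0,0],"grip": 0.5},{"linear": [0,0,0],"dr": [0,0,0],"grip": 0.4},{"linear": [0,0,0],"dr": [0,0,0],"grip": 0.3},{"linear": [0,0,0],"dr": [0,0,0],"grip": 0.3},{"linear": [0,0,0],"dr": [0,0,0],"grip": 0.3}]'

```text
clock: 19.55
eef_pos: [433.3, 218.4, 74.4]
tool_rot: [180.0, -0.0, 45.0]
wrist_force: [0.2, 0.7, -1.3]
gripper_width: 59.8
```

Request:
apply_moves --series '[{"linear": [0,0,-0.02],"dr": [0,0,0],"grip": 0.3},{"linear": [0,0,-0.05],"dr": [0,0,0],"grip": 0.3},{"linear": [0,0,-0.09],"dr": [0,0,0],"grip": 0.3},{"linear": [0,0,-0.12],"dr": [0,0,0],"grip": 0.3},{"linear": [0,0,-0.12],"dr": [0,0,0],"grip": 0.3},{"linear": [0,0,-0.12],"dr": [0,0,0],"grip": 0.3},{"linear": [0,0,-0.12],"dr": [0,0,0],"grip": 0.3},{"linear": [0,0,-0.12],"dr": [0,0,0],"grip": 0.3}]'

```text
clock: 20.55
eef_pos: [432.7, 218.2, 163.2]
tool_rot: [-179.9, 0.1, 45.0]
wrist_force: [0.3, 0.5, 0.2]
gripper_width: 59.5
```

Run:
```python
from fit import *
np.set_printoptions(precision=2,suppress=True)
s=r.state();print(s['eef_pos'],s['wrist_force'],s['gripper_width'],s['clock'])
im=snap('wrist','w11'); m=r.camera_model('wrist'); x,y=433.5,219.3; h=36
print('stem',fit('w11',m,x,y,[(62+h,12)],250,5),'cover',fit('w11',m,x,y,[(17+h,73.5)],230,6),'collar',fit('w11',m,x,y,[(34+h,22)],250,5))
ov(im,'wrist',[(x,y,62+h,12,(0,255,0)),(x,y,34+h,22,(0,255,255)),(x,y,17+h,74,(255,0,0))],[],'w11o',m)
im=snap('side','si11'); u,v=[int(t) for t in proj('side',(433,219,60))]
o=im[max(v-60,0):v+60,max(u-80,0):u+80,::-1]; cv2.imwrite(f'pics/side11z.png',cv2.resize(o,None,fx=5,fy=5,interpolation=cv2.INTER_CUBIC))
```

```text
[432.66 218.2  163.21] [0.35 0.5  0.16] 59.54062901014528 20.55
stem (np.float64(32.74036240428132), np.float64(432.5), np.float64(219.8)) cover (np.float64(51.7256486690889), np.float64(436.0), np.float64(218.8)) collar (np.float64(26.94425898896941), np.float64(434.5), np.float64(217.8))
```

View pics/w11o.png

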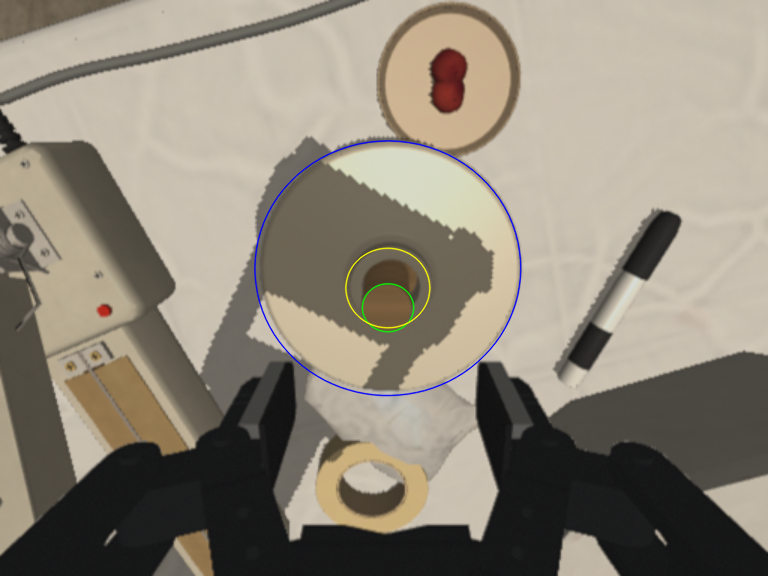

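View pics/side11z.png

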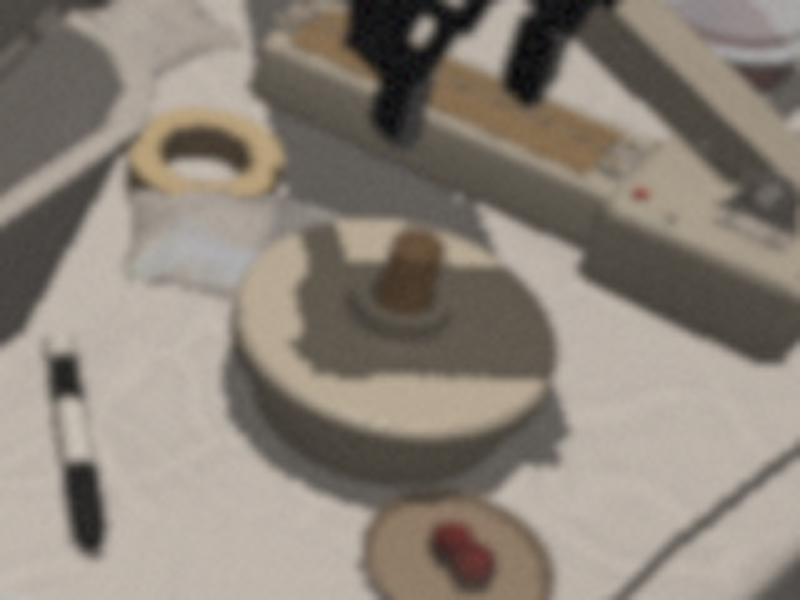

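Both lids sit level on the crock; the stem is at (388,305) and the cover is concentric with the rim. I'll go down around the collar.

Request:
apply_moves --series '[{"linear": [0,0,0.04],"dr": [0,0,0],"grip": 0.3},{"linear": [0,0,0.08],"dr": [0,0,0],"grip": 0.3},{"linear": [0,0,0.11],"dr": [0,0,0],"grip": 0.3},{"linear": [0,0,0.125],"dr": [0,0,0],"grip": 0.3},{"linear": [0,0,0.135],"dr": [0,0,0],"grip": 0.3},{"linear": [0,0,0.139],"dr": [0,0,0],"grip": 0.3},{"linear": [0,0,0.143],"dr": [0,0,0],"grip": 0.3},{"linear": [0,0,0.143],"dr": [0,0,0],"grip": 0.3}]'

```text
clock: 21.65
eef_pos: [433.5, 218.5, 57.4]
tool_rot: [180.0, -0.0, 45.0]
wrist_force: [-0.0, -0.3, 0.4]
gripper_width: 60.2
```

Run:
```python
from fit import *
np.set_printoptions(precision=2,suppress=True)
s=r.state();print(s['eef_pos'],s['wrist_force'],s['gripper_width'],s['clock'])
im=snap('wrist','w12'); ov(im,'wrist',[],[],'w12b')
im=snap('side','si12'); u,v=[int(t) for t in proj('side',(433,219,60))]
o=im[max(v-60,0):v+60,max(u-80,0):u+80,::-1]; cv2.imwrite(f'pics/side12z.png',cv2.resize(o,None,fx=5,fy=5,interpolation=cv2.INTER_CUBIC))
```

```text
[433.5  218.48  57.42] [-0.01 -0.33  0.4 ] 60.15219971677168 21.65
```

View pics/w12b.png

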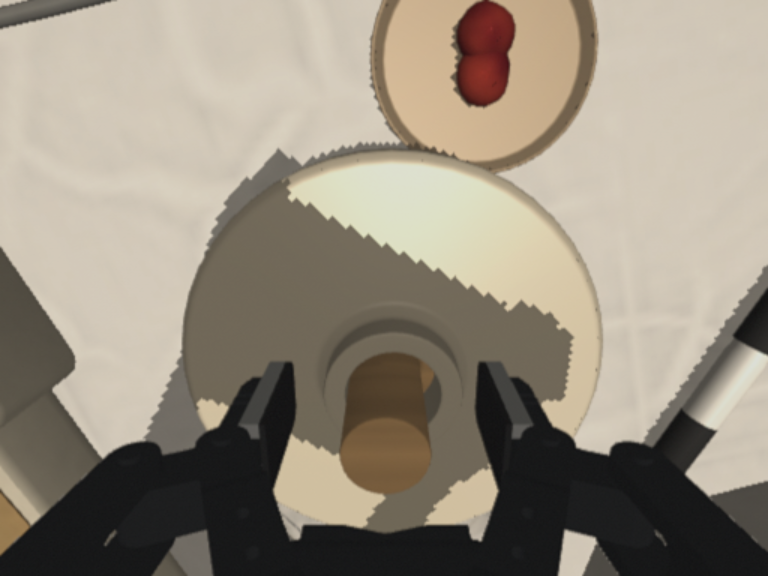

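View pics/side12z.png

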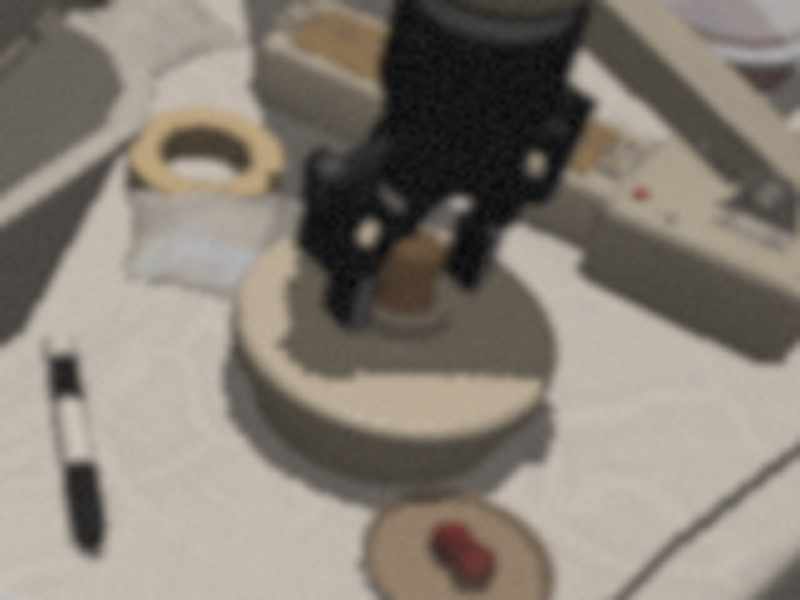

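The collar at (393,385) stands about 2 mm to one side of the finger midline at u=386, so closing will centre it on the stem. I'll close now.

Request:
apply_moves --series '[{"linear": [0,0,0],"dr": [0,0,0],"grip": 0.4},{"linear": [0,0,0],"dr": [0,0,0],"grip": 0.43},{"linear": [0,0,0],"dr": [0,0,0],"grip": 0.46},{"linear": [0,0,0],"dr": [0,0,0],"grip": 0.49},{"linear": [0,0,0],"dr": [0,0,0],"grip": 0.52},{"linear": [0,0,0],"dr": [0,0,0],"grip": 1},{"linear": [0,0,0],"dr": [0,0,0],"grip": 1},{"linear": [0,0,0],"dr": [0,0,0],"grip": 1}]'

```text
clock: 22.75
eef_pos: [434.0, 218.3, 58.2]
tool_rot: [179.9, -0.0, 45.0]
wrist_force: [-0.2, -4.7, 6.7]
gripper_width: 41.2
```

Run:
```python
from fit import *
np.set_printoptions(precision=2,suppress=True)
s=r.state();print(s['eef_pos'],s['wrist_force'],s['wrist_torque'],s['gripper_width'],s['clock'])
im=snap('wrist','w13'); ov(im,'wrist',[],[],'w13b')
```

```text
[433.99 218.26  58.19] [-0.23 -4.69  6.7 ] [-0.58 -0.01  0.05] 41.17628653495323 22.75
```

View pics/w13b.png

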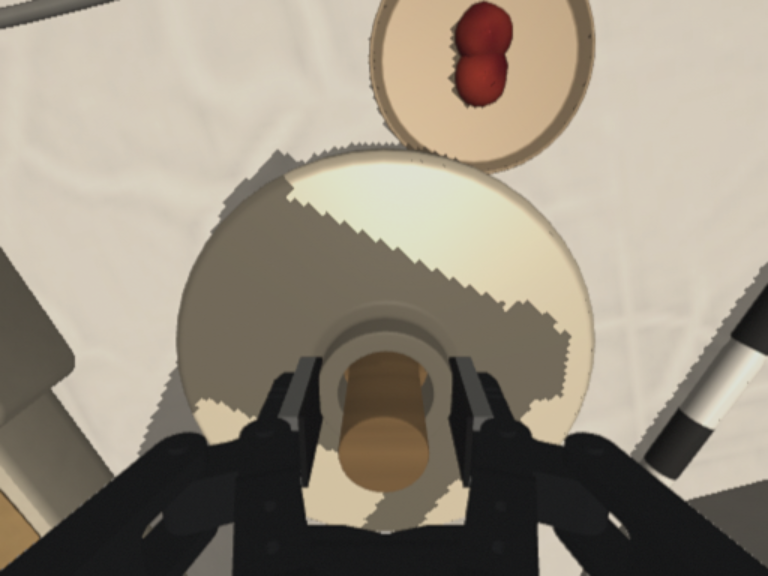

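Request:
apply_moves --series '[{"linear": [0,0,0],"dr": [0,0,0],"grip": 1},{"linear": [0,0,-0.0013],"dr": [0,0,0],"grip": 1},{"linear": [0,0,-0.0026],"dr": [0,0,0],"grip": 1},{"linear": [0,0,-0.004],"dr": [0,0,0],"grip": 1},{"linear": [0,0,-0.0054],"dr": [0,0,0],"grip": 1},{"linear": [0,0,-0.0067],"dr": [0,0,0],"grip": 1},{"linear": [0,0,-0.0067],"dr": [0,0,0],"grip": 1},{"linear": [0,0,-0.0067],"dr": [0,0,0],"grip": 1}]'

```text
clock: 23.8
eef_pos: [433.2, 218.4, 62.1]
tool_rot: [-180.0, 0.0, 45.0]
wrist_force: [0.4, 0.5, -2.3]
gripper_width: 41.5
```

Run:
```python
from fit import *
np.set_printoptions(precision=2,suppress=True)
s=r.state();print(s['eef_pos'],s['wrist_force'],s['wrist_torque'],s['gripper_width'],s['clock'])
im=snap('wrist','w14'); ov(im,'wrist',[],[],'w14b')
```

```text
[433.2  218.39  62.06] [ 0.42  0.5  -2.31] [ 0.   -0.08 -0.03] 41.5177507274887 23.8
```

View pics/w14b.png

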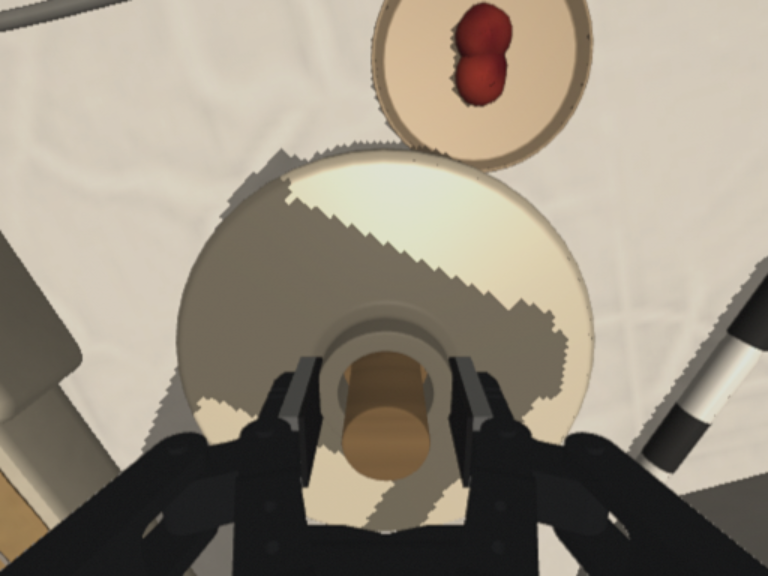

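The load is exactly the cover's weight (0.22 kg) with no side force, so I'll keep lifting straight up.

Request:
apply_moves --series '[{"linear": [0,0,-0.004],"dr": [0,0,0],"grip": 1},{"linear": [0,0,-0.009],"dr": [0,0,0],"grip": 1},{"linear": [0,0,-0.015],"dr": [0,0,0],"grip": 1},{"linear": [0,0,-0.021],"dr": [0,0,0],"grip": 1},{"linear": [0,0,-0.028],"dr": [0,0,0],"grip": 1},{"linear": [0,0,-0.035],"dr": [0,0,0],"grip": 1},{"linear": [0,0,-0.042],"dr": [0,0,0],"grip": 1},{"linear": [0,0,-0.048],"dr": [0,0,0],"grip": 1}]'

```text
clock: 24.85
eef_pos: [433.3, 218.4, 98.5]
tool_rot: [180.0, -0.0, 45.0]
wrist_force: [-0.5, -0.4, -2.1]
gripper_width: 41.4
```

Request:
apply_moves --series '[{"linear": [0,0,-0.008],"dr": [0,0,0],"grip": 1},{"linear": [0,0,-0.018],"dr": [0,0,0],"grip": 1},{"linear": [0,0,-0.03],"dr": [0,0,0],"grip": 1},{"linear": [0,0,-0.045],"dr": [0,0,0],"grip": 1},{"linear": [0,0,-0.06],"dr": [0,0,0],"grip": 1},{"linear": [0,0,-0.075],"dr": [0,0,0],"grip": 1},{"linear": [0,0,-0.09],"dr": [0,0,0],"grip": 1},{"linear": [0,0,-0.105],"dr": [0,0,0],"grip": 1}]'

```text
clock: 25.85
eef_pos: [433.3, 218.4, 177.7]
tool_rot: [180.0, -0.0, 45.0]
wrist_force: [-1.0, -0.0, -1.8]
gripper_width: 41.2
```

Request:
apply_moves --series '[{"linear": [0,0,-0.002],"dr": [0,0,0],"grip": 1},{"linear": [0,0,-0.002],"dr": [0,0,0],"grip": 1},{"linear": [0,0,-0.002],"dr": [0,0,0],"grip": 1},{"linear": [0,0,-0.002],"dr": [0,0,0],"grip": 1},{"linear": [0,0,-0.002],"dr": [0,0,0],"grip": 1},{"linear": [0,0,-0.002],"dr": [0,0,0],"grip": 1},{"linear": [0,0,-0.002],"dr": [0,0,0],"grip": 1},{"linear": [0,0,-0.002],"dr": [0,0,0],"grip": 1}]'

```text
clock: 26.85
eef_pos: [433.3, 218.4, 178.4]
tool_rot: [-180.0, -0.0, 45.0]
wrist_force: [0.2, 1.2, -1.6]
gripper_width: 41.4
```

Run:
```python
from fit import *
np.set_printoptions(precision=2,suppress=True)
s=r.state();print(s['eef_pos'],s['wrist_force'],s['wrist_torque'],s['gripper_width'],s['clock'])
z=[]
for c in ['scene','side']:
    im=snap(c,c[:2]+'15'); u,v=[int(t) for t in proj(c,(433,219,100))]
    o=im[max(v-75,0):v+75,max(u-75,0):u+75,::-1]; z.append(cv2.resize(o,(400,400),interpolation=cv2.INTER_CUBIC))
cv2.imwrite('pics/m15.png',np.hstack(z))
```

```text
[433.26 218.41 178.37] [ 0.16  1.23 -1.56] [-0.   -0.01  0.03] 41.447157261109595 26.85
```

View pics/m15.png

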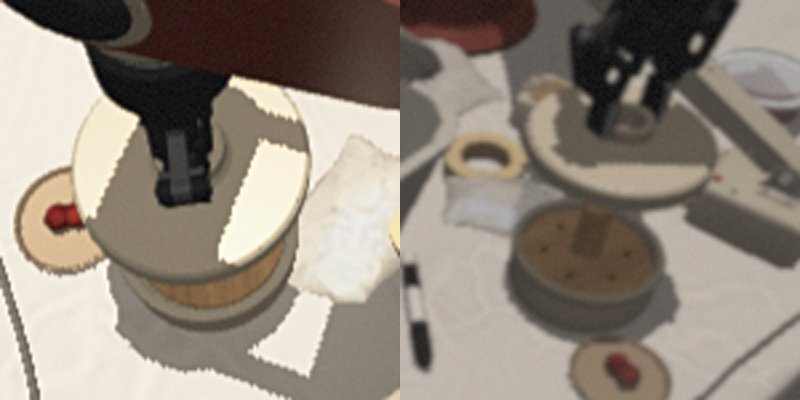

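The cover is up 121 mm and level. The inner lid sits flat in the crock and the twin is on the saucer.

```bash
python3 -c "
from h import *
print(r.hand_in()); print(r.state()['clock'])"
```

```text
the job is handed in; nothing more can be done
None
the job is handed in; nothing more can be done
```

I put the twin plum on the saucer and left the four good plums in the crock. I carried both lids over by the stem, seated them on the crock and let go. Then I lifted the cover alone by its collar and handed the job in while still holding it. No verdict was given.

**Final checks at 26.9 s:**
- **Cover:** it is about 121 mm above where it sat, with no tilt in the tool, and held at an opening of 41 mm.
- **Load:** the wrist read 2.3 N on the first lift, the cover's weight within noise. The final reading was 1.6 N, a little low.
- **Inner lid:** the side picture shows it flat inside the crock.
- **Plums:** the twin is still on the saucer. The good plums were last seen in the crock before the lids went on, and the inner lid now hides them.

**Disagreements:**
- **Crock position:** fits from the scene and side cameras differed from the wrist camera by several millimetres, so I relied on the wrist camera. It showed about 1 mm of its own sideways bias, which I allowed for.
- **Inner lid centring:** I never measured this to the millimetre. I inferred it from the lid going down without catching until it met the ledge.

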